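# Nest the kidney dishes and shut the dust cover

## Robot

A 6-joint arm with a two-finger parallel gripper is mounted at the origin on the work surface; the furniture and walls round the work are solid. World frame = base frame: x ahead of the robot, y to its left, z up, the work surface at z = 0. Lengths are in m, angles in rad, forces in N, time in s.
With the tool pointing down it reaches from about 0.35 to 0.975 m from the base axis. Payload 17.4 kg.
Tool frame: the origin (TCP) lies where the fingers leave the gripper's body, on its centre line; the fingertips stand 73 mm ahead of it and the grasp point (between the pads) lies 54 mm ahead of it; z points along the fingers, y is the line along which they close (so a half turn about z gives the same grasp; the last joint's range is limited). The gripper opens to 85 mm and grips with 20 to 120 N. Pads are 22 mm wide; open, the fingers measure 114 mm over their backs; the gripper's body (76 mm by 85 mm) begins 54 mm behind the grasp point. The pads swing forward as they close: fully open they stand 13 mm farther back than shut.
Start: joints at [-1.331, 0.116, 1.442, -0, 1.584, -0.038], TCP at [0.185, -0.649, 0.304] pointing down, gripper open.
Joint ranges: [-2.83, 2.83], [-0.83, 2.19], [0.07, 2.5], [-1.14, 4.28], [0.01, 3], [-2.97, 2.97]. Speed limits (rad/s): [1.89, 1.89, 2.22, 3.14, 3.14, 3.14].

## Interface

Orientations are given as [roll, pitch, yaw] about the fixed x, y, z axes, in that order (R = Rz(yaw) Ry(pitch) Rx(roll)).
In Python, from workcell import * gives the robot as it stands.
- The arm moves only by the tool play_rows, never from a script. Its argument "increments" is text: rows parted by semicolons, each of 5 numbers parted by spaces: the shift along the world's x, y, z in units of 50 mm (1.0 is 50 mm), then the turn about the world's z in units of 5 degrees (1.0 is 5 degrees), then the opening, from 0 (shut) to 1 (fully open). A call has exactly 8 rows; each row is the pose to reach, as a shift and turn from the pose commanded when the call began; what a row does not reach only later rows make up. A row lasts 1/10 s, in which the tool goes at most 50 mm and 8.59 degrees, less where a joint would pass 70% of its speed; a pose out of reach is approached as far as the arm can. A call with a gripper value outside its range is refused whole. The fingers move at their own pace and stop on an object; the grip force is fixed at half the most. Time passes only in rows, so rows that repeat a pose let the fingers close, or fill a call up. It gives the time, the measured TCP pose, the force, the opening and the grip force at its end, in the units of the state.
- get_state(): the state, without advancing time (a new reading comes with each control period).
- read_camera(name): name is "scene" or "side" or "wrist"; returns a dict with "image" (400x640x3 uint8, blue, green, red), "vfov" (degrees; the focal length in pixels is half the picture's height over the tangent of half this angle, whatever the lens; pixels are square), "cx", "cy" (the principal point, pixels), "rvec" (rotation vector, rad) and "tvec" (3), from world to camera coordinates, as OpenCV has them. Camera axes: x right, y down, z forward; pixel columns grow to the right and rows downward; lengths in m; the calibration is good to about 2 mm. A picture is of the moment at which its call begins. There is no depth.
- hand_in(): hands the job in; it is judged then, once.
The state is a dict: "clock": time; "joint_positions": joint angles; "joint_velocities": joint speeds; "tau": joint torques, N m; "eef_pos": TCP position; "tool_rot": TCP orientation; "wrist_force": force on the tool from outside, world axes, zero at the start; "ft_torque": the same for the moment, N m; "finger_gap": finger opening in m; "gripper_force": force on a finger pad.
Only numpy, scipy, OpenCV 4.12 (cv2) and the standard library are available. Lean on these libraries where they do the work, as an engineer would, in place of code of your own. Each camera call takes 0.05 s, during which the arm holds its last target. There are 200 camera calls.

## Task

Put the two loose kidney dishes away in the dust box: nest them one after the other in the dish that stands there, each turned to match it and seated fully down. Then draw the metal cover, which has no handle, towards the front of the box until it is fully shut over the stack. Leave the mirror mount and the torch where they are.

Things in the scene. Friction and masses are not known exactly. Their poses are not given: they have to be found in the camera images.
- dish_a: Loose white kidney dish (bean-shaped bowl), open upward, 36 mm high, 120 mm long (y), about 90 g. All three dishes are equal. Origin: under its middle, on the bean's curved centreline (radius 55 mm). z up; the ends bend 10 mm to +x, so the hollow side looks to +x. The outer face of the rim skirt (5 mm thick, z = 22 to 36 mm) is upright and 58 mm wide across the middle (x = -29 to 29 mm).
- dish_b: The second loose kidney dish, equal to dish_a in shape and axes; either may go in first. A dish can be pinched from above across its middle by the outer faces of the skirt (58 mm), or by the rim at one place (5 mm). Below the skirt the walls lean inward (1 in 4) to a bottom 34 mm wide across the middle.
- dish_base: The dish fixed in the front bay of the box: shape and axes as dish_a, underside 16 mm over the table, hollow side (+x) to the box's rear. A dish nested in it in the same attitude sits skirt on skirt, its origin straight above, 14 mm higher; the next one 28 mm higher. The bottom of a dish has 7 mm of room all round as it enters the rim below; seated, 1.5 mm.
- dust_box: Grey open-topped box fixed to the table, 192 (x) by 146 (y) by 90 mm high with its 12 mm feet. Origin: on the table, under its centre; x points to its rear, away from the robot. Side walls (inner faces at y = -67 and 67 mm) and rear wall reach 90 mm over the table, the front wall 40, a divider at x = -2 mm 38. dish_base stands at x = -58 mm, y = 0; dishes enter from above.
- cover_pad (a point): Middle of the top face of the cover, on a black ribbed patch, 86 mm over the table. The cover is a flat steel plate, 78 mm along the box, 139 mm across, 4 mm thick, parked over the rear bay behind the front one; it slides in grooves of the side walls. It can be pressed from above and dragged by friction: the grooves carry the pressing force and resist with about 1 N.
- cover (a joint): How far the cover has been drawn to the front of the box (along the box's -x), in m: 0 to 0.008 at the start (parked), 0.106 fully shut against its stop, over the front bay. The three nested dishes reach 80 mm over the table, the cover's underside is at 82 mm: a badly seated dish blocks it.
- mirror_mount: bystander: black kinematic mirror mount, 39 x 45 x 48 mm, origin at the centre of its underside.
- torch: bystander: small black torch lying down, 107 mm long along its y, 27 mm thick, origin at the centre of its underside.
Not all that is in view belongs to the job. What is shaped like the dish_b but orange is not meant.

How it is judged:
By the outcome, as a careful person would: the job done as asked, in the order asked, and still so for the second after the job is handed in, with the robot touching nothing.
It also fails if it takes over 67 s, if anything falls off the work surface, if the arm or the gripper's body presses on something with over 40 N, if the wrist force passes 120 N, or if a joint passes its speed limit or range.

## Working session

There is one attempt and no reset: what is moved stays moved. The work goes in short steps, Python scripts to look and compute and a tool call to move; the robot and the scene stay as the last step left them, time stands still between calls to the robot, and variables do not carry over. Pictures are saved under pics/ and viewed, at most 10 in all, crops included, and the job is handed in when it is done.

Besides the shell and the picture viewer there is one more tool, called as name(argument=value, ...) on one line, values as JSON. play_rows: Moves the arm, as the interface text tells. Its arguments: {"type":"object","properties":{"increments":{"type":"string"}},"required":["increments"]}

```bash
mkdir -p pics; ls; cat > h.py <<'E'
from workcell import *
import numpy as np, cv2, json
def snap(cam,name):
    d=read_camera(cam); cv2.imwrite(f'pics/{name}.png',d['image']); np.save(f'pics/{name}.npy',d,allow_pickle=True); return d
def load(name): return np.load(f'pics/{name}.npy',allow_pickle=True).item()
def K(d):
    h,w=d['image'].shape[:2]; f=h/2/np.tan(np.radians(d['vfov'])/2)
    return np.array([[f,0,d['cx']],[0,f,d['cy']],[0,0,1.]])
def proj(d,P): return cv2.projectPoints(np.array(P,float).reshape(-1,1,3),np.array(d['rvec'],float),np.array(d['tvec'],float),K(d),None)[0].reshape(-1,2)
def ray(d,uv):
    R=cv2.Rodrigues(np.array(d['rvec'],float))[0]; t=np.array(d['tvec'],float).ravel()
    return -R.T@t, R.T@np.linalg.inv(K(d))@np.array([uv[0],uv[1],1.])
def atz(d,uv,z):
    o,v=ray(d,uv); return o+v*(z-o[2])/v[2]
def tri(d1,u1,d2,u2):
    o1,v1=ray(d1,u1);o2,v2=ray(d2,u2)
    s=np.linalg.lstsq(np.c_[v1,-v2],o2-o1,rcond=None)[0]
    a=o1+s[0]*v1;b=o2+s[1]*v2; return (a+b)/2,np.linalg.norm(a-b)
E
python3 - <<'E'
from h import *
a=snap('scene','s0');b=snap('side','d0')
cv2.imwrite('pics/c0.png',np.vstack([cv2.resize(a['image'],(480,300)),cv2.resize(b['image'],(480,300))]))
for d in(a,b): print({k:v for k,v in d.items() if k!='image'}, ray(d,(320,200)))
E
```

```text
pics
{'vfov': 52.812234294223074, 'cx': 317.22225577713357, 'cy': 201.49157345509974, 'rvec': array([ 0.64251965, -2.61018919,  1.16543848]), 'tvec': array([0.31353654, 0.21177815, 1.12818902])} (array([-0.0650015 ,  0.76067268,  0.91275269]), array([ 0.35476277, -0.66018718, -0.66208575]))
{'vfov': 53.38309190377071, 'cx': 323.43643122731385, 'cy': 194.846083593069, 'rvec': array([ 2.09715906, -0.57049137,  0.27873369]), 'tvec': array([-0.37876221,  0.15277079,  1.24641463])} (array([-0.13115887, -1.02138719,  0.81235135]), array([ 0.39311612,  0.72453263, -0.56635207]))
```

View pics/s0.png

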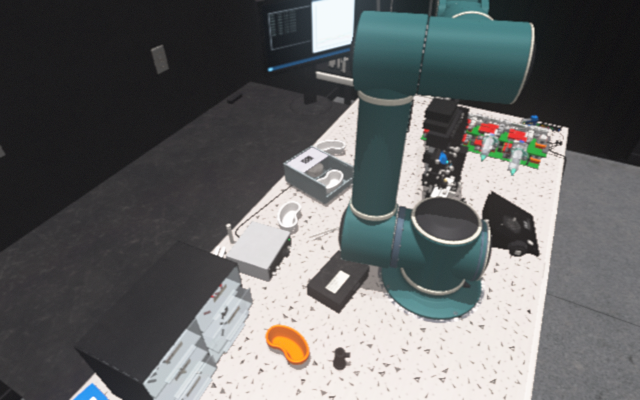

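View pics/d0.png

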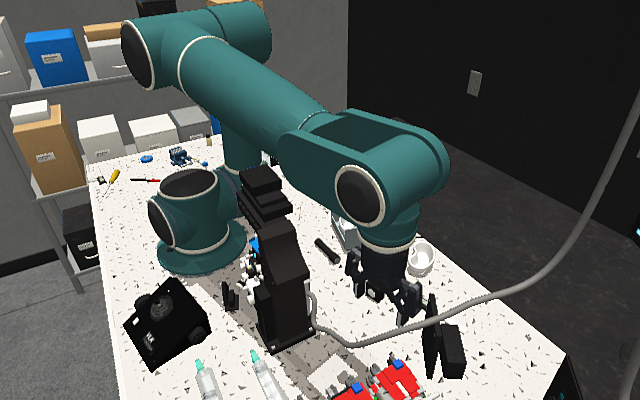

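The scene view shows the grey box at about (318,172) with the fixed dish inside at (328,178). There are white dishes at (288,215) and (330,148), and an orange decoy at (288,343). The side view shows one white dish at (420,260), with the arm hiding the box.

```bash
python3 - <<'E'
from h import *
a=load('s0');b=load('d0')
for n,p,z in [('boxdish',(328,180),.05),('box',(320,165),.088),('dish1',(288,213),.03),('dish2',(330,148),.03),('cornerL',(284,160),.09),('orange',(288,343),.03)]: print(n,atz(a,p,z).round(3))
print(atz(b,(420,258),.03).round(3))
w=snap('wrist','w0');print(ray(w,(320,200)),w['vfov']);print(get_state())
c=cv2.resize(a['image'][120:250,240:400],(800,650))[:600]
cv2.imwrite('pics/crop0.png',np.vstack([cv2.resize(a['image'][120:250,240:400],(369,300),interpolation=2),cv2.resize(w['image'],(369,300))]) if 0 else np.hstack([cv2.resize(a['image'][125:245,260:356],(320,400),interpolation=2),cv2.resize(w['image'],(480,300),interpolation=2)] if 0 else [cv2.resize(a['image'][125:245,260:356],(240,300),interpolation=2),cv2.resize(w['image'],(480,300))]))
E
```

```text
boxdish [ 0.421 -0.204  0.05 ]
box [ 0.461 -0.222  0.088]
dish1 [ 0.47  -0.017  0.03 ]
dish2 [ 0.515 -0.406  0.03 ]
cornerL [ 0.585 -0.189  0.09 ]
orange [0.238 0.367 0.03 ]
[ 0.511 -0.422  0.03 ]
(array([ 0.26624937, -0.62559575,  0.37334112]), array([-0.3375145 , -0.07622174, -0.9385859 ])) 65.25729857476037
{'clock': 0.15, 'joint_positions': array([-1.33082572e+00,  1.16386238e-01,  1.44211806e+00, -2.65992424e-05,
        1.58396109e+00, -3.78191728e-02]), 'joint_velocities': array([-0.00076299, -0.00162274, -0.00214291,  0.00059716, -0.00013647,
        0.00120291]), 'tau': array([ 9.71547051e-04, -7.32511425e+01, -6.32851052e+01, -7.04496301e-05,
        5.01151066e-03, -1.08630886e-06]), 'eef_pos': array([ 0.18506208, -0.64906066,  0.30332081]), 'tool_rot': array([-3.14071954e+00, -6.42007768e-06,  2.77789437e-01]), 'wrist_force': array([-0.01474307,  0.32171609,  0.20083231]), 'ft_torque': array([-0.03382995,  0.00949561, -0.03787323]), 'gripper_force': 0.0, 'finger_gap': 0.08531029522705572}
```

View pics/crop0.png

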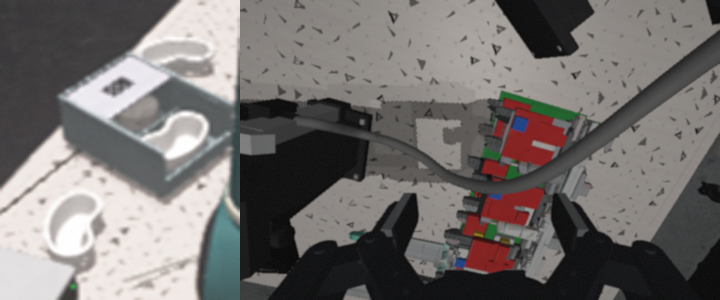

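Candidates: white dishes at scene px (288,215) and (330,148). The dish in the box, at (328,178), is dish_base. The orange dish at (288,343) is excluded by its colour. Next I'll rise and go over the box for a closer look.

play_rows(increments="0 0 1 0 1; 0 0 2 0 1; 0.5 0.9 2.5 0 1; 1 1.8 2.5 0 1; 1.5 2.7 2.5 0 1; 2 3.6 2.5 0 1; 2.5 4.5 2.5 0 1; 3 5.4 2.5 0 1")

```text
clock: 0.95
eef_pos: [0.3287, -0.3894, 0.4288]
tool_rot: [3.142, -0.0, 0.277]
wrist_force: [1.2, -0.1, 0.3]
finger_gap: 0.0853
gripper_force: 0.0
```

play_rows(increments="0.5 0.9 0 -1.5 1; 1 1.8 0 -3 1; 1.5 2.7 0 -3 1; 2 3 0 -3 1; 2 3 0 -3 1; 2 3 0 -3 1; 2 3 0 -3 1; 2 3 0 -3 1")

```text
clock: 1.75
eef_pos: [0.4277, -0.2421, 0.4289]
tool_rot: [3.141, 0.0, 0.015]
wrist_force: [-0.2, 0.7, 0.5]
finger_gap: 0.0856
gripper_force: 0.0
```

```bash
python3 - <<'E'
from h import *
s=get_state();print(s['clock'],s['eef_pos'],s['tool_rot'],s['joint_positions'])
w=snap('wrist','w1');print(ray(w,(320,200)))
E
```

```text
1.75 [ 0.42773096 -0.24213887  0.4289119 ] [3.14148831e+00 6.10733149e-05 1.45313821e-02] [-5.66971164e-01 -2.89161231e-01  1.62089492e+00 -1.24271244e-04
  1.80985269e+00  9.89264352e-01]
(array([ 0.51214259, -0.24067955,  0.49898917]), array([-0.34582805,  0.01336924, -0.93855927]))
```

View pics/w1.png

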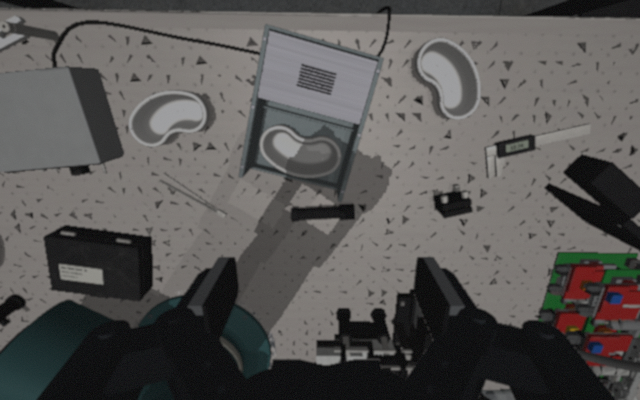

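The wrist view shows the box at (312,105) with the cover patch at (317,78) and dish_base at (300,152). Loose white dish 1 is at (168,118) and dish 2 at (447,78). The torch is at (323,212) and the mirror mount at (452,203). Next I'll fit the bean outline to the edges.

```bash
cat >> h.py <<'E'
from scipy.optimize import least_squares
def bean(r,n=160):
    a=np.arcsin(31/55.); t=np.linspace(-a,a,n//3)
    C=np.c_[55-55*np.cos(t),55*np.sin(t)]; N=np.c_[-np.cos(t),np.sin(t)]  # outward from arc centre
    def cap(c,sgn,tt):
        th=np.linspace(0,np.pi,n//4); d=np.c_[-np.cos(tt),np.sin(tt)]; q=np.array([np.sin(tt),np.cos(tt)])*sgn
        return c+r*(np.cos(th)[:,None]*d+np.sin(th)[:,None]*q)
    return np.vstack([C+r*N, cap(C[-1],1,a), (C-r*N)[::-1], cap(C[0],-1,-a)[::-1]])/1000
def pts(x,y,yaw,z,r=29.):
    b=bean(r); c,s=np.cos(yaw),np.sin(yaw)
    return np.c_[x+c*b[:,0]-s*b[:,1], y+s*b[:,0]+c*b[:,1], np.full(len(b),z)]
def dt(d):
    g=cv2.cvtColor(d['image'],cv2.COLOR_BGR2GRAY); e=cv2.Canny(g,50,130)
    return np.minimum(cv2.distanceTransform(255-e,cv2.DIST_L2,5),8)
def fit(ds,x0,z,freez=False):
    D=[(d,dt(d)) for d in ds]
    def res(p):
        zz=p[3] if freez else z; o=[]
        for d,m in D:
            for r in (29.,24.):
                uv=proj(d,pts(p[0],p[1],p[2],zz,r)).astype(np.float32)
                o.append(cv2.remap(m,uv[:,:1],uv[:,1:],cv2.INTER_LINEAR,borderValue=8).ravel())
        return np.hstack(o)
    best=None
    for dy in np.radians([-25,-12,0,12,25]):
        for dx in (-.006,.006):
          for dyy in (-.006,.006):
            p0=[x0[0]+dx,x0[1]+dyy,x0[2]+dy]+([z] if freez else [])
            r=least_squares(res,p0,x_scale=[.01,.01,.2]+([.01] if freez else []),diff_step=1e-4,loss='soft_l1')
            if best is None or r.cost<best.cost: best=r
    return best.x, np.abs(res(best.x)).mean()
def draw(im,d,p,z):
    for r in (29.,24.):
        cv2.polylines(im,[proj(d,pts(p[0],p[1],p[2],z,r)).round().astype(int)],True,(0,0,255),1)
E
python3 - <<'E'
from h import *
w=load('w1');im=w['image'].copy()
for n,uv,yaw,z in [('d1',(168,118),-170,.036),('d2',(447,78),114,.036),('base',(300,152),-16,.052)]:
    c=atz(w,uv,z); p,e=fit([w],[c[0],c[1],np.radians(yaw)],z); print(n,c.round(3),p.round(4),np.degrees(p[2]).round(1),e); draw(im,w,p,z)
for n,uv in [('RL',(266,26)),('RR',(382,57)),('FL',(243,173)),('FR',(338,194))]: print(n,atz(w,uv,.09).round(3))
print('torch',atz(w,(323,212),.02),'mm',atz(w,(452,203),.03),'patch',atz(w,(317,79),.086))
cv2.imwrite('pics/f1.png',cv2.resize(im[10:220,110:510],(800,420),interpolation=2))
E
```

```text
d1 [ 0.465 -0.013  0.036] [ 0.4711 -0.0073 -2.772 ] -158.8 0.4432702
d2 [ 0.525 -0.409  0.036] [ 0.528  -0.4197  2.2214] 127.3 0.5442306
base [ 0.421 -0.205  0.052] [ 0.4135 -0.2021 -0.271 ] -15.5 0.35114354
RL [ 0.577 -0.17   0.09 ]
RR [ 0.546 -0.308  0.09 ]
FL [ 0.399 -0.13   0.09 ]
FR [ 0.371 -0.26   0.09 ]
torch [ 0.31455013 -0.23899964  0.02      ] mm [ 0.33723747 -0.44587855  0.03      ] patch [ 0.51983868 -0.2297487   0.086     ]
```

View pics/f1.png

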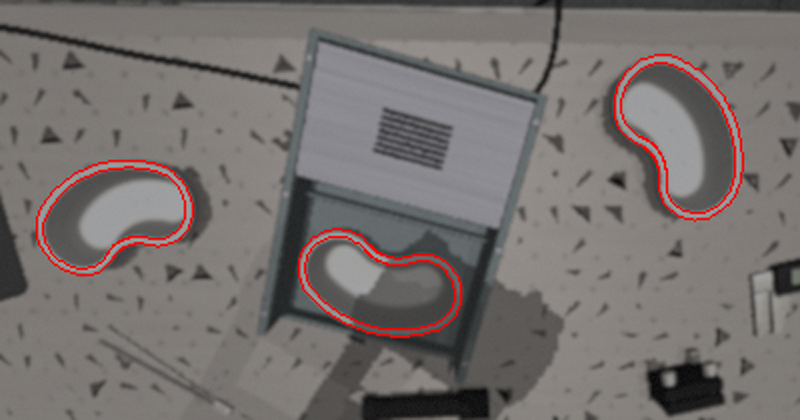

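The outlines fit the three white dishes to about 0.5 px. I'll go above dish 1, at (0.471, -0.007), first.

play_rows(increments="0.1 0.6 -0.4 -1.7 1; 0.2 1.2 -0.8 -3.4 1; 0.3 1.8 -1.2 -5.1 1; 0.4 2.4 -1.6 -6.8 1; 0.5 3 -2 -8.5 1; 0.6 3.6 -2.4 -10.2 1; 0.8 4.3 -3 -11.9 1; 0.84 4.69 -3.6 -13.6 1")

```text
clock: 2.6
eef_pos: [0.4706, -0.0057, 0.2483]
tool_rot: [-3.14, -0.0, -1.175]
wrist_force: [1.1, -0.1, -0.3]
finger_gap: 0.0853
gripper_force: 0.0
```

play_rows(increments="0 0 0 -0.3 1; 0 0 0 -0.3 1; 0 0 0 -0.3 1; 0 0 0 -0.3 1; 0 0 0 -0.3 1; 0 0 0 -0.3 1; 0 0 0 -0.3 1; 0 0 0 -0.3 1")

```text
clock: 3.4
eef_pos: [0.4703, -0.0069, 0.249]
tool_rot: [-3.141, -0.0, -1.195]
wrist_force: [0.3, 1.0, -0.7]
finger_gap: 0.0852
gripper_force: 0.0
```

```bash
python3 - <<'E'
from h import *
s=get_state();print(s['clock'],s['eef_pos'],s['tool_rot'],s['joint_positions'])
w=snap('wrist','w2');a=load('w1');x0=[.4711,-.0073,-2.772]
for ds,f in (([w],0),([a,w],0),([a,w],1)):
    p,e=fit(ds,x0,.036,f);print(p.round(4),np.degrees(p[2]).round(1),e)
im=w['image'].copy();draw(im,w,p,.036);cv2.imwrite('pics/f2.png',im)
E
```

```text
3.4 [ 0.4703315  -0.00692733  0.24900415] [-3.14147969e+00 -7.55867862e-05 -1.19461489e+00] [-6.89562737e-02 -3.24827495e-01  1.93727183e+00 -1.95973018e-05
  1.52901381e+00  2.69645575e+00]
[ 0.4724 -0.0109 -2.8309] -162.2 0.9632648
[ 0.4722 -0.0108 -2.8306] -162.2 0.78946126
[ 0.471  -0.0067 -2.7877  0.0337] -159.7 0.35513315
```

View pics/f2.png

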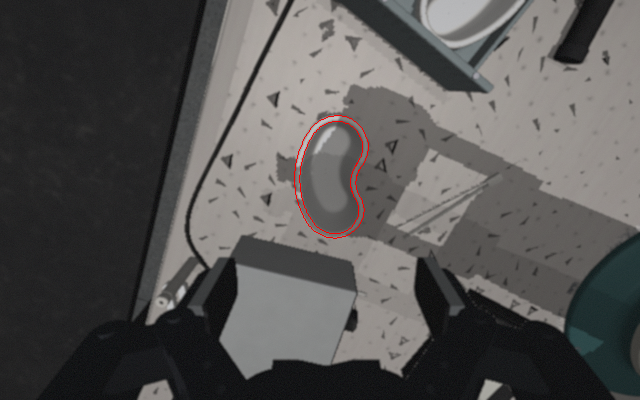

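Dish 1's outline is at (333,177). The fitted rim height of 34 mm agrees with the stated 36 mm. The grey instrument below it, with an edge at (355,290), stands close by, so I'll check its clearance before descending.

```bash
python3 - <<'E'
from h import *
a=load('w1');w=load('w2')
for u,v in [((105,163),(357,290)),((70,68),(235,262)),((122,155),(355,260)),((97,68),(237,237))]: print(tri(a,u,w,v))
s=get_state()['eef_pos']
for z in(.036,.0): print(proj(w,[s[0],s[1],z]))
b=load('d0'); im=load('s0')
E
```

```text
(array([0.39783558, 0.08816121, 0.04411223]), np.float64(0.0029223727618879675))
(array([0.52951105, 0.13155086, 0.00711276]), np.float64(0.004453655170021701))
(array([0.41141932, 0.05954879, 0.04179725]), np.float64(0.0018787619681458307))
(array([ 0.53379765,  0.10184842, -0.00187531]), np.float64(0.004395019475175254))
[[325.49997867 180.38278612]]
[[325.54944418 170.59011971]]
```

play_rows(increments="0 0 -0.9 -0.25 1; 0 0 -1.8 -0.25 1; 0 0 -2.6 -0.25 1; 0 0 -2.9 -0.25 1; 0 0 -3.08 -0.25 1; 0 0 -3.08 -0.25 1; 0 0 -3.08 -0.25 0.5; 0 0 -3.08 -0.25 0.2")

```text
clock: 4.25
eef_pos: [0.4711, -0.0069, 0.0966]
tool_rot: [-3.139, -0.001, -1.216]
wrist_force: [3.7, 2.2, 23.6]
finger_gap: 0.059
gripper_force: 18.7
```

play_rows(increments="0 0 0 0 0.2; 0 0 0 0 0.2; 0 0 0 0 0.2; 0 0 0 0 0.2; 0 0 0 0 0.2; 0 0 0.3 0 0.2; 0 0 0.6 0 0.2; 0 0 0.6 0 0.2")

```text
clock: 5.05
eef_pos: [0.4714, -0.0069, 0.1281]
tool_rot: [-3.138, -0.002, -1.216]
wrist_force: [0.5, -0.0, -0.1]
finger_gap: 0.057
gripper_force: 60.3
```

```bash
python3 - <<'E'
from h import *
s=get_state();print(s['clock'],s['eef_pos'],s['tool_rot'],s['finger_gap'],s['gripper_force'],s['wrist_force'])
w=snap('wrist','w3')
E
```

```text
5.05 [ 0.47138506 -0.00691801  0.12808518] [-3.13767666e+00 -1.79515729e-03 -1.21644305e+00] 0.05696845166885019 60.27119552367367 [ 0.49004379 -0.0279982  -0.14755282]
```

View pics/w3.png

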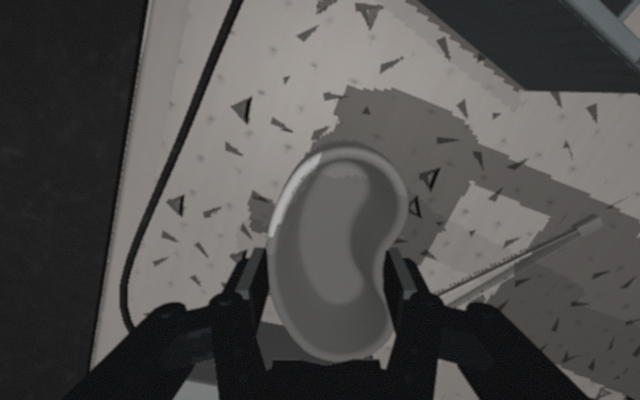

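The dish is held between the pads at (265,285) and (392,285), with its middle at (335,255). Next I'll measure the dish's pose in the hand.

```bash
python3 - <<'E'
from h import *
w=load('w3')
for z in (.036,.068): 
    p,e=fit([w],[.471,-.007,-2.787],z,0);print(z,p.round(4),np.degrees(p[2]),e)
p,e=fit([w],[.471,-.007,-2.787],.06,1);print(p.round(4),np.degrees(p[2]),e)
# box-base refine with w2? base + box via scene cam
a=load('w1');b=load('s0')
for f in (0,1):
    p,e=fit([a,b],[.4135,-.2021,-.27],.052,f);print('base',p.round(4),np.degrees(p[2]),e)
E
```

```text
0.036 [ 0.4016 -0.001  -0.841 ] -48.1867916922842 5.060075
0.068 [ 4.7150e-01 -1.1000e-03 -2.7299e+00] -156.41163319630513 4.1552067
[ 0.4729 -0.0054 -2.8162  0.0673] -161.35691298522804 3.9825728
base [ 0.4133 -0.2024 -0.2666] -15.27309198654489 0.7162064
base [ 0.4135 -0.2025 -0.2674  0.0527] -15.321267521638404 0.71953696
```

play_rows(increments="0 0 1 0 0.2; 0 0 2 0 0.2; 0 -0.5 2.2 1.7 0.2; -0.2 -1.1 2.2 3.4 0.2; -0.4 -1.7 2.2 5.1 0.2; -0.6 -2.3 2.2 6.8 0.2; -0.8 -2.9 2.2 8.5 0.2; -1 -3.5 2.2 10.2 0.2")

```text
clock: 5.9
eef_pos: [0.4196, -0.1829, 0.2346]
tool_rot: [-3.142, 0.0, -0.32]
wrist_force: [-0.2, -0.3, -0.3]
finger_gap: 0.0566
gripper_force: 61.3
```

play_rows(increments="0 0 0 1.7 0.2; 0 0 0 3.4 0.2; 0 0 0 5.1 0.2; 0 0 0 6.8 0.2; 0 0 0 8.5 0.2; 0 0 0 10.2 0.2; 0 0 0 11.9 0.2; 0 0 0 13.6 0.2")

```text
clock: 6.7
eef_pos: [0.4202, -0.1818, 0.2345]
tool_rot: [-3.141, 0.0, 0.867]
wrist_force: [0.2, -0.6, -0.4]
finger_gap: 0.0569
gripper_force: 61.3
```

```bash
python3 - <<'E'
from h import *
s=get_state();p=s['eef_pos'];print(s['clock'],p,np.degrees(s['tool_rot']),s['finger_gap'],s['joint_positions'])
print('units',(np.array([.4147,-.2026,.18])-p)/.05,(74.8-np.degrees(s['tool_rot'][2]))/5)
E
```

```text
6.7 [ 0.42021158 -0.18180783  0.23448776] [-1.79972882e+02  7.68461002e-03  4.96486176e+01] 0.05693349734762831 [-4.64053815e-01 -3.48848399e-01  1.97895121e+00 -1.77015604e-05
  1.51198145e+00  2.40211743e-01]
units [-0.11023151 -0.41584348 -1.08975524] 5.03027648340049
```

play_rows(increments="-0.11 -0.42 0 1.7 0.2; -0.11 -0.42 0 3.4 0.2; -0.11 -0.42 0 5.03 0.2; -0.11 -0.42 -0.3 5.03 0.2; -0.11 -0.42 -0.6 5.03 0.2; -0.11 -0.42 -0.6 5.03 0.2; -0.11 -0.42 -0.6 5.03 0.2; -0.11 -0.42 -0.6 5.03 0.2")

```text
clock: 7.5
eef_pos: [0.415, -0.2028, 0.2051]
tool_rot: [3.141, 0.0, 1.298]
wrist_force: [-0.2, -0.5, -0.8]
finger_gap: 0.0567
gripper_force: 61.2
```

```bash
python3 - <<'E'
from h import *
s=get_state();p=s['eef_pos'];print(s['clock'],p,np.degrees(s['tool_rot']),s['finger_gap'])
w=snap('wrist','w4');b=snap('scene','s4')
z=p[2]-.097+.036
for ds in([w],[b]):
    q,e=fit(ds,[.4135,-.2023,-.268],z,0);print(q.round(4),np.degrees(q[2]),e)
cv2.imwrite('pics/c4.png',np.hstack([cv2.resize(b['image'][130:210,270:370],(500,400),interpolation=2),cv2.resize(w['image'],(300,188))[:,:] if 0 else cv2.resize(w['image'][:,160:480],(300,400))]))
E
```

```text
7.5 [ 0.41495772 -0.20283717  0.20514217] [1.79984218e+02 2.17884087e-03 7.43871510e+01] 0.05670370023224133
[ 0.4141 -0.2001 -0.4055] -23.232921995392047 3.8887434
[ 0.424  -0.203   0.1666] 9.544168222129784 0.69990194
```

View pics/c4.png

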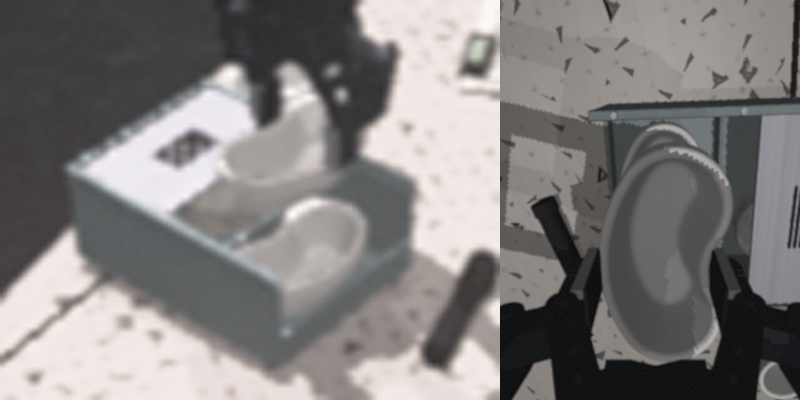

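The held dish hovers over the front bay. In the wrist crop it looks slightly turned relative to the pads, with its top end at (690,150), so I'll measure its yaw in the hand with a more sensitive edge fit.

```bash
cat >> h.py <<'E'
def fit2(d,x0,z,vmax=300,lo=15,hi=45,rs=(29.,24.),freez=False,span=(-16,-8,0,8,16)):
    g=cv2.GaussianBlur(cv2.cvtColor(d['image'],cv2.COLOR_BGR2GRAY),(0,0),1.2)
    m=np.minimum(cv2.distanceTransform(255-cv2.Canny(g,lo,hi),cv2.DIST_L2,5),6)
    def res(p):
        o=[]
        for r in rs:
            uv=proj(d,pts(p[0],p[1],p[2],p[3] if freez else z,r)).astype(np.float32)
            q=cv2.remap(m,uv[:,:1],uv[:,1:],cv2.INTER_LINEAR,borderValue=6).ravel()
            o.append(np.where(uv[:,1]<vmax,q,0))
        return np.hstack(o)
    best=None
    for dy in np.radians(span):
        for dx in (-.005,0,.005):
            for dz in (-.005,0,.005):
                p0=[x0[0]+dx,x0[1]+dz,x0[2]+dy]+([z] if freez else [])
                r=least_squares(res,p0,x_scale=[.01,.01,.2]+([.01] if freez else []),diff_step=1e-4,loss='soft_l1')
                if best is None or r.cost<best.cost: best=r
    n=(res(best.x)!=0).sum(); return best.x,best.fun.sum()/max(n,1)
E
python3 - <<'E'
from h import *
for n,x0,z in (('w3',[.471,-.007,-2.787],.067),('w4',[.4137,-.2023,-.27],.144)):
    w=load(n)
    for fz in (False,True):
        p,e=fit2(w,x0,z,freez=fz);print(n,p.round(4),np.degrees(p[2]).round(1),e)
    im=w['image'].copy();draw(im,w,p,p[3]);cv2.imwrite(f'pics/f_{n}.png',im)
    globals()[n]=im
cv2.imwrite('pics/f34.png',np.hstack([w3[100:,160:480],w4[100:,160:480]]))
E
```

```text
w3 [ 2.19800e-01 -1.30000e-03 -1.08703e+01] -622.8 0.0
w3 [ 0.6421 -0.4506 -3.1565  0.1803] -180.9 0.0
w4 [ 0.1122 -0.5404  0.0087] 0.5 0.0
w4 [ 0.6954 -0.534   0.0087  0.3208] 0.5 0.0
```

View pics/f34.png

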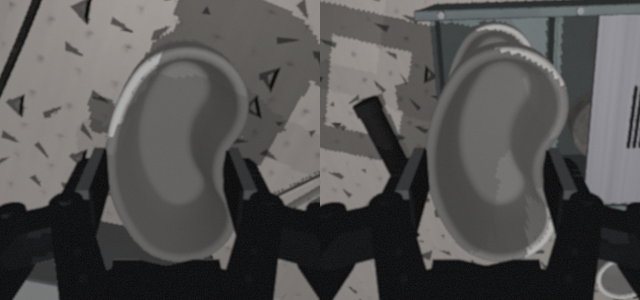

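```bash
python3 - <<'E'
import re
s=open('h.py').read()
s=s.replace("    best=None\n    for dy in np.radians(span)","    keep=[proj(d,pts(x0[0],x0[1],x0[2],z,r))[:,1]<vmax for r in rs]\n    best=None\n    for dy in np.radians(span)",1)
s=s.replace("o.append(np.where(uv[:,1]<vmax,q,0))","o.append(q[keep[len(o)]])")
open('h.py','w').write(s)
E
python3 - <<'E'
from h import *
for n,x0,z,ty in (('w3',[.471,-.007,-2.787],.067,-69.7),('w4',[.4137,-.2023,-.27],.144,74.39)):
    w=load(n)
    for vm in (270,340,):
      for lo,hi in((8,25),(20,60)):
        p,e=fit2(w,x0,z,vmax=vm,lo=lo,hi=hi);q,e2=fit2(w,x0,z,vmax=vm,lo=lo,hi=hi,freez=True)
        print(n,vm,lo,p.round(4),'rel yaw',((np.degrees(p[2])-ty+90+180)%360-180).round(1),round(e,2),'|',q.round(4),((np.degrees(q[2])-ty+90+180)%360-180).round(1),round(e2,2))
E
```

```text
w3 270 8 [ 0.4729 -0.0071 -2.7982] rel yaw -0.6 0.86 | [ 0.472  -0.0068 -2.7779  0.0653] 0.5 0.74
w3 270 20 [ 0.4737 -0.007  -2.8393] rel yaw -3.0 1.69 | [ 0.472  -0.0066 -2.7776  0.0649] 0.6 1.49
w3 340 8 [ 0.4726 -0.007  -2.7872] rel yaw 0.0 1.2 | [ 0.4724 -0.0068 -2.8086  0.0645] -1.2 0.88
w3 340 20 [ 0.4729 -0.0071 -2.7961] rel yaw -0.5 2.0 | [ 0.4724 -0.0067 -2.8013  0.0648] -0.8 1.82
w4 270 8 [ 0.4136 -0.2017 -0.2755] rel yaw -0.2 0.93 | [ 0.4138 -0.2021 -0.2761  0.1426] -0.2 0.87
w4 270 20 [ 0.4134 -0.2016 -0.2863] rel yaw -0.8 1.01 | [ 0.4134 -0.2018 -0.2905  0.1429] -1.0 0.93
w4 340 8 [ 0.4136 -0.2017 -0.2758] rel yaw -0.2 1.24 | [ 0.4136 -0.2022 -0.2852  0.142 ] -0.7 0.98
w4 340 20 [ 0.4135 -0.2016 -0.2828] rel yaw -0.6 1.35 | [ 0.4135 -0.202  -0.2888  0.1417] -0.9 1.1
```

The dish sits true in the hand: within 1 mm and 1° of the base pose. I'll lower it.

play_rows(increments="0 0 -0.4 0 0.2; 0 0 -0.8 0 0.2; 0 0 -1 0 0.2; 0 0 -1.15 0 0.2; 0 0 -1.3 0 0.2; 0 0 -1.4 0 0.2; 0 0 -1.48 0 0.2; 0 0 -1.48 0 0.2")

```text
clock: 8.4
eef_pos: [0.4146, -0.2029, 0.1307]
tool_rot: [-3.141, 0.0, 1.299]
wrist_force: [-4.4, -0.3, -0.2]
finger_gap: 0.0565
gripper_force: 61.4
```

play_rows(increments="0 0 -0.03 0 0.2; 0 0 -0.05 0 0.2; 0 0 -0.05 0 0.2; 0 0 -0.05 0 0.2; 0 0 -0.05 0 0.2; 0 0 -0.05 0 0.2; 0 0 -0.05 0 0.2; 0 0 -0.05 0 0.2")

```text
clock: 9.2
eef_pos: [0.4146, -0.2033, 0.1292]
tool_rot: [-3.141, 0.001, 1.3]
wrist_force: [-10.8, -2.0, 8.5]
finger_gap: 0.0563
gripper_force: 62.5
```

play_rows(increments="-0.02 0 0 0 0.2; -0.03 0 0 0 0.2; -0.03 0 0 0 0.85; -0.03 0 0 0 0.85; -0.03 0 0 0 0.85; -0.03 0 0 0 0.85; -0.03 0 0 0 0.85; -0.03 0 0.3 0 0.85")

```text
clock: 10.0
eef_pos: [0.4127, -0.2025, 0.1423]
tool_rot: [-3.139, -0.001, 1.299]
wrist_force: [0.0, 0.1, -0.6]
finger_gap: 0.0724
gripper_force: 0.0
```

play_rows(increments="0 0 0.6 0 0.85; 0 0 1.4 0 0.85; 0 0 2.2 0 0.85; 0 0 3 0 0.85; 0 0 3 0 0.85; 0 0 3 0 0.85; 0 0 3 0 0.85; 0 0 3 0 0.85")

```text
clock: 10.8
eef_pos: [0.4131, -0.2027, 0.2924]
tool_rot: [-3.14, -0.0, 1.299]
wrist_force: [0.5, -0.9, 1.0]
finger_gap: 0.0729
gripper_force: 0.0
```

```bash
python3 - <<'E'
from h import *
s=get_state();p=s['eef_pos'];print(s['clock'],p,np.degrees(s['tool_rot']),s['finger_gap'],s['wrist_force'])
w=snap('wrist','w5');b=snap('scene','s5')
for z in(.060,.066,.072):
    for d,vm in((w,400),(b,999)):
        q,e=fit2(d,[.4135,-.2023,-.268],z,vmax=vm);print(z,q.round(4),np.degrees(q[2]).round(1),round(e,2))
for ds in ([w],[b],[w,b]):
    q,e=fit(ds,[.4135,-.2023,-.268],.066,True);print(q.round(4),np.degrees(q[2]).round(1),round(e,2))
E
```

```text
10.8 [ 0.41307153 -0.20271814  0.29236427] [-1.79905325e+02 -2.27567060e-02  7.44513517e+01] 0.07288443117623372 [ 0.50408105 -0.90909789  0.99358078]
0.06 [ 0.4121 -0.2032 -0.2734] -15.7 0.48
0.06 [ 0.4211 -0.2155 -0.2609] -14.9 0.78
0.066 [ 0.4124 -0.2018 -0.2725] -15.6 0.41
0.066 [ 0.4166 -0.2117 -0.2615] -15.0 0.76
0.072 [ 0.4126 -0.2013 -0.2603] -14.9 0.85
0.072 [ 0.4116 -0.2031 -0.2672] -15.3 0.74
[ 0.4123 -0.2024 -0.2691  0.0653] -15.4 0.88
[ 0.412  -0.2077 -0.2696  0.0672] -15.4 0.68
[ 0.4124 -0.2019 -0.2779  0.0679] -15.9 0.9
```

Dish 1 is nested: rim height about 66 mm as expected, within 1.2 mm of the base and at the same yaw. Next is dish 2.

play_rows(increments="0.3 -0.6 0 -1 1; 0.7 -1.3 0 -2.5 1; 1.1 -2 0 -4 1; 1.5 -2.8 0 -5.5 1; 1.9 -3.5 -0.3 -7 1; 2.28 -4.32 -0.85 -7.43 1; 2.28 -4.32 -0.85 -7.43 1; 2.28 -4.32 -0.85 -7.43 1")

```text
clock: 11.7
eef_pos: [0.5272, -0.4193, 0.2486]
tool_rot: [-3.138, 0.001, 0.651]
wrist_force: [-1.5, -0.2, -0.4]
finger_gap: 0.0852
gripper_force: 0.0
```

play_rows(increments="0 0 0 0 1; 0 0 0 0 1; 0 0 0 0 1; 0 0 0 0 1; 0 0 0 0 1; 0 0 0 0 1; 0 0 0 0 1; 0 0 0 0 1")

```text
clock: 12.5
eef_pos: [0.5273, -0.4189, 0.2509]
tool_rot: [-3.142, 0.0, 0.651]
wrist_force: [0.3, 0.1, -0.4]
finger_gap: 0.0852
gripper_force: 0.0
```

```bash
python3 - <<'E'
from h import *
s=get_state();p=s['eef_pos'];print(s['clock'],p,np.degrees(s['tool_rot']),s['finger_gap'])
w=snap('wrist','w6');a=load('w1')
for f in (False,True):
    q,e=fit2(w,[.528,-.4197,2.2214],.036,vmax=400,freez=f);print(q.round(4),np.degrees(q[2]).round(1),round(e,2))
q,e=fit([a,w],[.528,-.4197,2.2214],.036,True);print(q.round(4),np.degrees(q[2]).round(1),round(e,2))
E
```

```text
12.5 [ 0.52730991 -0.41885922  0.25086742] [-1.79996561e+02  7.86569560e-04  3.72980928e+01] 0.0851523907372329
[ 0.5285 -0.4199  2.2232] 127.4 0.65
[ 0.5275 -0.4206  2.2261  0.0324] 127.5 0.53
[ 0.528  -0.4211  2.2197  0.032 ] 127.2 0.97
```

play_rows(increments="0 0 -0.9 0 1; 0 0 -1.8 0 1; 0 0 -2.6 0 1; 0 0 -2.9 0 1; 0 0 -3.1 0 1; 0 0 -3.1 0 1; 0 0 -3.1 0 0.5; 0 0 -3.1 0 0.2")

```text
clock: 13.35
eef_pos: [0.5279, -0.4194, 0.098]
tool_rot: [3.139, -0.001, 0.651]
wrist_force: [-0.0, -1.4, 17.0]
finger_gap: 0.0593
gripper_force: 15.3
```

play_rows(increments="0 0 0 0 0.2; 0 0 0 0 0.2; 0 0 0 0 0.2; 0 0 0.6 0 0.2; 0 0 1.5 0 0.2; 0 0 2.4 0 0.2; 0 0 2.8 0 0.2; 0 0 2.8 0 0.2")

```text
clock: 14.15
eef_pos: [0.528, -0.4194, 0.2413]
tool_rot: [3.135, -0.001, 0.651]
wrist_force: [-0.2, 0.0, -0.4]
finger_gap: 0.0562
gripper_force: 61.6
```

```bash
python3 - <<'E'
from h import *
s=get_state();p=s['eef_pos'];print(s['clock'],p,np.degrees(s['tool_rot']),s['finger_gap'])
w=snap('wrist','w7')
for vm in (270,340):
    q,e=fit2(w,[.528,-.4200,2.2214],p[2]-.061,vmax=vm,lo=8,hi=25,freez=True);print(q.round(4),np.degrees(q[2]).round(1),round(e,2))
E
```

```text
14.15 [ 0.52801385 -0.41944925  0.24133267] [ 1.79596293e+02 -8.43986667e-02  3.73025631e+01] 0.056236039505852584
[ 0.5285 -0.4206  2.2287  0.1776] 127.7 0.74
[ 0.5282 -0.4205  2.2262  0.1767] 127.6 0.84
```

play_rows(increments="-0.3 0.5 0 -1.7 0.2; -0.6 1.1 0 -3.4 0.2; -0.9 1.7 0 -5.1 0.2; -1.2 2.3 0 -6.8 0.2; -1.5 2.9 0 -8.5 0.2; -1.8 3.5 0 -10.2 0.2; -2.1 4 0 -11.9 0.2; -2.28 4.34 0 -13.6 0.2")

```text
clock: 15.0
eef_pos: [0.4121, -0.2003, 0.2345]
tool_rot: [-3.142, 0.002, -0.541]
wrist_force: [-0.2, 0.8, -0.0]
finger_gap: 0.0558
gripper_force: 61.7
```

play_rows(increments="0 0 0 -1.7 0.2; 0 0 0 -3.4 0.2; 0 0 0 -5.1 0.2; 0 0 0 -6.8 0.2; 0 0 0 -8.5 0.2; 0 0 0 -10.2 0.2; 0 0 0 -11.9 0.2; 0 0 0 -13.6 0.2")

```text
clock: 15.8
eef_pos: [0.413, -0.2016, 0.2345]
tool_rot: [3.14, 0.001, -1.729]
wrist_force: [0.5, -0.1, -0.3]
finger_gap: 0.0562
gripper_force: 61.7
```

```bash
python3 - <<'E'
from h import *
s=get_state();p=s['eef_pos'];print(s['clock'],p,np.degrees(s['tool_rot']),s['finger_gap'],np.degrees(s['joint_positions']))
print('units',(np.array([.4141,-.2025,.2])-p)/.05,(-105.7-np.degrees(s['tool_rot'][2]))/5)
E
```

```text
15.8 [ 0.4129922  -0.20164018  0.23448337] [ 1.79900817e+02  3.86714026e-02 -9.90488522e+01] 0.05615970708811165 [-2.92052421e+01 -1.96981630e+01  1.13170121e+02  2.12990079e-03
  8.66344755e+01  1.59843450e+02]
units [ 0.02215599 -0.01719646 -0.68966747] -1.3302295695204265
```

play_rows(increments="0.02 -0.02 0 -1.33 0.2; 0.02 -0.02 0 -1.33 0.2; 0.02 -0.02 -0.3 -1.33 0.2; 0.02 -0.02 -0.5 -1.33 0.2; 0.02 -0.02 -0.5 -1.33 0.2; 0.02 -0.02 -0.5 -1.33 0.2; 0.02 -0.02 -0.5 -1.33 0.2; 0.02 -0.02 -0.5 -1.33 0.2")

```text
clock: 16.6
eef_pos: [0.4144, -0.2029, 0.2113]
tool_rot: [-3.141, -0.0, -1.838]
wrist_force: [0.7, -0.2, -1.3]
finger_gap: 0.0562
gripper_force: 61.7
```

```bash
python3 - <<'E'
from h import *
s=get_state();p=s['eef_pos'];print(s['clock'],p,np.degrees(s['tool_rot']),s['finger_gap'])
w=snap('wrist','w8')
for vm in (270,340):
  for lo,hi in((8,25),(20,60)):
    q,e=fit2(w,[.4130,-.2022,-.27],p[2]-.0625,vmax=vm,lo=lo,hi=hi,freez=True);print(q.round(4),np.degrees(q[2]).round(1),round(e,2))
E
```

```text
16.6 [ 0.41443216 -0.20291235  0.21131348] [-1.79966127e+02 -8.08888117e-03 -1.05331050e+02] 0.05617940284894108
[ 0.4132 -0.202  -0.271   0.1471] -15.5 0.63
[ 0.4133 -0.2019 -0.2703  0.1467] -15.5 0.6
[ 0.4133 -0.2018 -0.2662  0.1461] -15.2 0.86
[ 0.4132 -0.202  -0.2641  0.1466] -15.1 1.02
```

Dish 2 is aligned at (0.4132, -0.202), yaw -15.4°. I'll lower it.

play_rows(increments="0 0 -0.4 0 0.2; 0 0 -0.7 0 0.2; 0 0 -0.9 0 0.2; 0 0 -1.05 0 0.2; 0 0 -1.15 0 0.2; 0 0 -1.23 0 0.2; 0 0 -1.28 0 0.2; 0 0 -1.28 0 0.2")

```text
clock: 17.45
eef_pos: [0.4143, -0.2028, 0.1468]
tool_rot: [3.141, 0.0, -1.839]
wrist_force: [0.0, 0.3, -1.9]
finger_gap: 0.0559
gripper_force: 61.7
```

play_rows(increments="0 0 -0.02 0 0.2; 0 0 -0.04 0 0.2; 0 0 -0.06 0 0.2; 0 0 -0.06 0 0.2; 0 0 -0.06 0 0.2; 0 0 -0.06 0 0.2; 0 0 -0.06 0 0.2; 0 0 -0.06 0 0.2")

```text
clock: 18.25
eef_pos: [0.4143, -0.2028, 0.1439]
tool_rot: [-3.142, 0.0, -1.839]
wrist_force: [-1.0, 0.5, -2.0]
finger_gap: 0.0562
gripper_force: 61.7
```

play_rows(increments="0 0 -0.02 0 0.2; 0 0 -0.04 0 0.2; 0 0 -0.04 0 0.2; 0 0 -0.04 0 0.2; 0 0 -0.04 0 0.2; 0 0 -0.04 0 0.2; 0 0 -0.04 0 0.2; 0 0 -0.04 0 0.2")

```text
clock: 19.05
eef_pos: [0.4144, -0.2029, 0.1429]
tool_rot: [-3.141, -0.0, -1.839]
wrist_force: [-6.2, 3.4, 14.0]
finger_gap: 0.0565
gripper_force: 63.4
```

Contact is at TCP z 0.143, exactly 14 mm above the first, so it is seated. I'll release.

play_rows(increments="0 0 -0.02 0 0.2; 0 0 -0.02 0 0.2; 0 0 0 0 0.85; 0 0 0 0 0.85; 0 0 0 0 0.85; 0 0 0 0 0.85; 0 0 0.2 0 0.85; 0 0 0.6 0 0.85")

```text
clock: 19.85
eef_pos: [0.4139, -0.2026, 0.1715]
tool_rot: [3.139, 0.001, -1.839]
wrist_force: [0.3, 0.1, 1.2]
finger_gap: 0.0728
gripper_force: 0.0
```

play_rows(increments="0 0 0.8 0 0.85; 0 0 1.6 0 0.85; 0 0 2.3 0 0.85; 0 0 2.3 0 0.85; 0 0 2.3 0 0.85; 0 0 2.3 0 0.85; 0 0 2.3 0 0.85; 0 0 2.3 0 0.85")

```text
clock: 20.65
eef_pos: [0.4142, -0.2028, 0.2861]
tool_rot: [3.14, 0.0, -1.839]
wrist_force: [-0.5, -0.4, -0.0]
finger_gap: 0.0725
gripper_force: 0.0
```

```bash
python3 - <<'E'
from h import *
s=get_state();p=s['eef_pos'];print(s['clock'],p,np.degrees(s['tool_rot']),s['finger_gap'])
w=snap('wrist','w9');b=snap('scene','s9')
for f in (False,True):
    q,e=fit2(w,[.4130,-.2022,-.27],.08,vmax=400,freez=f);print(q.round(4),np.degrees(q[2]).round(1),round(e,2))
q,e=fit([w,b],[.4130,-.2022,-.27],.08,True);print(q.round(4),np.degrees(q[2]).round(1),round(e,2))
# cover patch: dark blob in w1, and s9
for n in('w1','w9','s9'):
    d=load(n);c=proj(d,[.52,-.23,.086])[0];print(n,c)
    x,y=c.round().astype(int);g=cv2.cvtColor(d['image'],cv2.COLOR_BGR2GRAY)
    r=28 if n!='w9' else 60
    if n=='s9': r=12
    y0,x0=max(0,y-r),max(0,x-r);sub=g[y0:y+r,x0:x+r]
    if sub.size: 
        m=(sub<100).astype(np.uint8);yy,xx=np.nonzero(m);print(len(xx),(xx.mean()+x0,yy.mean()+y0),atz(d,(xx.mean()+x0,yy.mean()+y0),.086).round(4))
E
```

```text
20.65 [ 0.41417936 -0.20275444  0.28609967] [ 1.79926168e+02  1.93405550e-02 -1.05347373e+02] 0.0724838041356938
[ 0.413  -0.2025 -0.2722] -15.6 0.51
[ 0.4132 -0.2015 -0.2788  0.0771] -16.0 0.43
[ 0.4131 -0.202  -0.2731  0.0789] -15.6 0.6
w1 [317.20328425  78.86449456]
647 (np.float64(315.91499227202473), np.float64(78.9644513137558)) [ 0.5199 -0.2284  0.086 ]
w9 [204.666392  186.4263174]
4379 (np.float64(206.1194336606531), np.float64(189.001826901119)) [ 0.5197 -0.2274  0.086 ]
s9 [306.19488449 159.72753313]
65 (np.float64(299.2769230769231), np.float64(151.69230769230768)) [ 0.5662 -0.2617  0.086 ]
```

The stack's rim is at about 79 mm, seated as expected (80 mm). The cover patch is at (0.520, -0.228), and the views agree at z = 86 mm. I'll go above it with the fingers closed.

play_rows(increments="0.3 -0.1 0 1.7 0; 0.6 -0.1 0 3.4 0; 0.9 -0.2 0 5.1 0; 1.2 -0.3 0 6.8 0; 1.5 -0.4 0 8.5 0; 1.8 -0.5 0 10.2 0; 2.11 -0.5 0 11.9 0; 2.11 -0.5 -0.5 13.6 0")

```text
clock: 21.55
eef_pos: [0.5218, -0.2282, 0.264]
tool_rot: [-3.141, -0.004, -0.645]
wrist_force: [0.3, -0.8, -0.9]
finger_gap: -0.0004
gripper_force: 0.0
```

play_rows(increments="0 0 -0.8 1.7 0; 0 0 -1.4 3.4 0; 0 0 -1.6 4.4 0; 0 0 -1.7 4.4 0; 0 0 -1.7 4.4 0; 0 0 -1.7 4.4 0; 0 0 -1.7 4.4 0; 0 0 -1.7 4.4 0")

```text
clock: 22.35
eef_pos: [0.5201, -0.2279, 0.1777]
tool_rot: [3.141, -0.001, -0.269]
wrist_force: [0.2, 0.4, -0.3]
finger_gap: -0.0
gripper_force: 0.0
```

```bash
python3 - <<'E'
from h import *
s=get_state();p=s['eef_pos'];print(s['clock'],p,np.degrees(s['tool_rot']),s['finger_gap'],s['wrist_force'])
E
```

```text
22.35 [ 0.52005207 -0.2279168   0.17769608] [ 1.79989747e+02 -6.65132913e-02 -1.53909308e+01] -2.68740613162329e-05 [ 0.21235146  0.37839435 -0.26585604]
```

play_rows(increments="0 0 -0.15 0 0; 0 0 -0.28 0 0; 0 0 -0.34 0 0; 0 0 -0.35 0 0; 0 0 -0.36 0 0; 0 0 -0.37 0 0; 0 0 -0.375 0 0; 0 0 -0.375 0 0")

```text
clock: 23.15
eef_pos: [0.52, -0.2279, 0.1586]
tool_rot: [3.142, -0.001, -0.268]
wrist_force: [-0.2, 1.5, 6.2]
finger_gap: -0.0001
gripper_force: 2.5
```

play_rows(increments="0 0 -0.01 0 0; 0 0 -0.015 0 0; 0 0 -0.015 0 0; -0.05 0.013 -0.015 0 0; -0.15 0.04 -0.015 0 0; -0.25 0.065 -0.015 0 0; -0.35 0.09 -0.015 0 0; -0.45 0.117 -0.015 0 0")

```text
clock: 23.95
eef_pos: [0.4977, -0.2223, 0.1585]
tool_rot: [3.141, -0.002, -0.268]
wrist_force: [1.0, -1.5, 9.2]
finger_gap: -0.0002
gripper_force: 4.7
```

```bash
cat > patch.py <<'E'
from h import *
import sys
s=get_state();print(s['clock'],s['eef_pos'].round(4),s['wrist_force'].round(1))
snap('scene','s_'+sys.argv[1])
a=load('s9');b=load('s_'+sys.argv[1])
ga=cv2.cvtColor(a['image'],6);gb=cv2.cvtColor(b['image'],6)
c=proj(a,[.52,-.228,.086])[0].round().astype(int);T=ga[c[1]-5:c[1]+6,c[0]-8:c[0]+9]
def best(g):
    S=g[120:240,240:400];r=cv2.matchTemplate(S,T,cv2.TM_CCOEFF_NORMED);_,v,_,l=cv2.minMaxLoc(r)
    return v,atz(b,(l[0]+248,l[1]+125),.086).round(4)
print(best(ga),best(gb))
E
python3 patch.py 1
```

```text
23.95 [ 0.4977 -0.2223  0.1585] [ 1.  -1.5  9.2]
(0.9999955892562866, array([ 0.5198, -0.2283,  0.086 ])) (0.7274361848831177, array([ 0.2761, -0.1158,  0.086 ]))
```

The sideways force is 1 N, matching the groove's resistance, so the cover is following. I'll keep dragging.

play_rows(increments="-0.1 0.026 0 0 0; -0.2 0.052 0 0 0; -0.3 0.078 0 0 0; -0.4 0.105 0 0 0; -0.5 0.13 0 0 0; -0.6 0.156 0 0 0; -0.7 0.183 0 0 0; -0.8 0.21 0 0 0")

```text
clock: 24.8
eef_pos: [0.4575, -0.2123, 0.1585]
tool_rot: [3.14, -0.002, -0.268]
wrist_force: [-0.1, -8.8, 9.1]
finger_gap: -0.0
gripper_force: 4.4
```

play_rows(increments="-0.1 0.026 0 0 0; -0.2 0.052 0 0 0; -0.3 0.078 0 0 0; -0.4 0.105 0 0 0; -0.5 0.13 0 0 0; -0.6 0.156 0 0 0; -0.7 0.183 0 0 0; -0.75 0.2 0 0 0")

```text
clock: 25.6
eef_pos: [0.42, -0.2022, 0.1586]
tool_rot: [3.14, -0.003, -0.268]
wrist_force: [-0.7, -5.5, 7.8]
finger_gap: -0.0002
gripper_force: 4.3
```

play_rows(increments="-0.05 0.01 0 0 0; -0.1 0.02 0 0 0; -0.15 0.03 0 0 0; -0.2 0.04 0 0 0; -0.25 0.05 0 0 0; -0.25 0.05 0 0 0; -0.25 0.05 0 0 0; -0.25 0.05 0 0 0")

```text
clock: 26.4
eef_pos: [0.4079, -0.1993, 0.1585]
tool_rot: [3.141, -0.003, -0.268]
wrist_force: [1.4, 0.5, 9.6]
finger_gap: 0.0002
gripper_force: 4.7
```

play_rows(increments="-0.05 0.01 0 0 0; -0.1 0.02 0 0 0; -0.15 0.03 0 0 0; -0.2 0.04 0 0 0; -0.25 0.05 0 0 0; -0.3 0.06 0 0 0; -0.3 0.06 0 0 0; -0.3 0.06 0 0 0")

```text
clock: 27.2
eef_pos: [0.3929, -0.1963, 0.1585]
tool_rot: [3.141, -0.003, -0.268]
wrist_force: [1.7, 0.7, 8.7]
finger_gap: 0.0001
gripper_force: 4.6
```

play_rows(increments="0 0 0.5 0 0; 0 0 1.4 0 0; 0 0 2.4 0 0; 0.5 0 3 0 0; 1 0 3 0 0; 1 0 3 0 0; 1 0 3 0 0; 1 0 3 0 0")

```text
clock: 28.0
eef_pos: [0.4418, -0.1959, 0.3069]
tool_rot: [-3.142, 0.001, -0.268]
wrist_force: [-0.2, 0.1, 0.1]
finger_gap: 0.0001
gripper_force: 0.0
```

```bash
python3 - <<'E'
from h import *
s=get_state();print(s['clock'],s['eef_pos'].round(4),s['wrist_force'].round(1))
w=snap('wrist','w10');b=snap('scene','s10')
top=w['image'][:300].copy()
for p in ([.5198,-.228,.086],[.4157,-.202,.086],[.413,-.2022,.08]): print(proj(w,p).round(0),proj(b,p).round(0))
cv2.imwrite('pics/c10.png',np.hstack([w['image'][:,100:540],cv2.resize(b['image'][125:225,265:355],(360,400),interpolation=2)]))
E
```

```text
28.0 [ 0.4418 -0.1959  0.3069] [-0.2  0.1  0.1]
[[338.  86.]] [[306. 160.]]
[[339. 201.]] [[329. 172.]]
[[339. 201.]] [[330. 174.]]
```

View pics/c10.png

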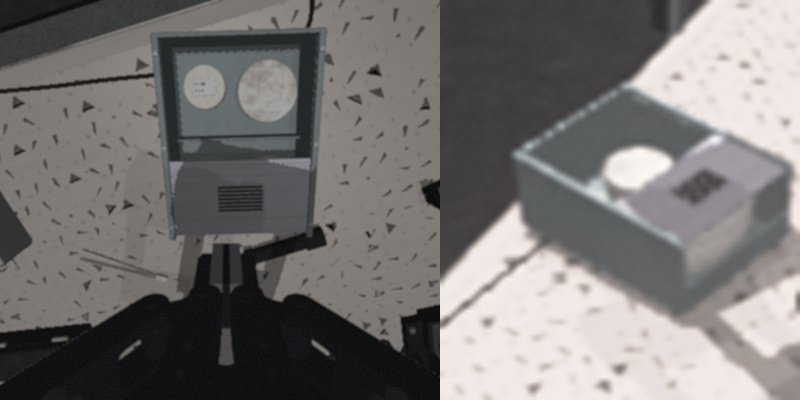

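The cover is over the front bay, with its patch at (341,199) in the wrist image and its front edge near the wall ends. I'll measure its travel.

```bash
python3 - <<'E'
from h import *
w=load('w10');a=load('w1');n=load('w9')
def blob(d,c,r,th):
    g=cv2.cvtColor(d['image'],6);x,y=c;s=g[y-r:y+r,x-r:x+r];yy,xx=np.nonzero(s<th)
    # centre of extent of dark ribs by minAreaRect
    rect=cv2.minAreaRect(np.c_[xx,yy].astype(np.float32));u=(rect[0][0]+x-r,rect[0][1]+y-r)
    return rect[1],rect[2],u,atz(d,u,.086).round(4)
for th in(60,75): 
    for d,c,r in((a,(317,79),24),(n,(205,187),40),(w,(341,199),26)): print(th,blob(d,c,r,th))
# edges of cover in w10: column profile
g=cv2.cvtColor(w['image'],6).astype(int)
for col in (300,385): print(col,list(g[150:168,col]),list(g[225:248,col]))
for u in((300,233),(385,233),(300,160),(385,160),(273,238),(412,236),(254,33),(425,30)): print(u,atz(w,u,.086).round(4))
E
```

```text
60 ((0.0, 0.0), 0.0, (293.0, 55.0), array([ 0.5467, -0.2005,  0.086 ]))
60 ((45.867462158203125, 67.7635498046875), 66.13982391357422, (189.87287521362305, 191.6908416748047), array([ 0.535 , -0.2289,  0.086 ]))
60 ((25.47880744934082, 44.523826599121094), 88.53119659423828, (340.0450019836426, 198.25525665283203), array([ 0.4177, -0.2039,  0.086 ]))
75 ((31.28709602355957, 21.3431339263916), 14.03624439239502, (315.6470603942871, 78.91176414489746), array([ 0.5199, -0.2281,  0.086 ]))
75 ((56.45845031738281, 57.862117767333984), 81.02737426757812, (191.14459800720215, 194.08243560791016), array([ 0.5348, -0.2264,  0.086 ]))
75 ((49.0, 48.0), 90.0, (339.0, 199.5), array([ 0.4167, -0.2025,  0.086 ]))
300 [np.int64(68), np.int64(66), np.int64(67), np.int64(64), np.int64(61), np.int64(60), np.int64(60), np.int64(59), np.int64(65), np.int64(62), np.int64(63), np.int64(74), np.int64(85), np.int64(88), np.int64(84), np.int64(82), np.int64(84), np.int64(83)] [np.int64(75), np.int64(77), np.int64(73), np.int64(76), np.int64(75), np.int64(74), np.int64(75), np.int64(73), np.int64(75), np.int6
[... 369 characters left out ...]
nt64(133), np.int64(130), np.int64(128), np.int64(116), np.int64(96), np.int64(86)] [np.int64(85), np.int64(85), np.int64(85), np.int64(86), np.int64(83), np.int64(81), np.int64(84), np.int64(86), np.int64(86), np.int64(85), np.int64(79), np.int64(78), np.int64(72), np.int64(58), np.int64(34), np.int64(14), np.int64(13), np.int64(13), np.int64(20), np.int64(12), np.int64(21), np.int64(22), np.int64(15)]
(300, 233) [ 0.3918 -0.1545  0.086 ]
(385, 233) [ 0.3686 -0.239   0.086 ]
(300, 160) [ 0.4652 -0.1769  0.086 ]
(385, 160) [ 0.4438 -0.2547  0.086 ]
(273, 238) [ 0.3937 -0.1259  0.086 ]
(412, 236) [ 0.3578 -0.2652  0.086 ]
(254, 33) [ 0.579  -0.1713  0.086 ]
(425, 30) [ 0.5434 -0.3095  0.086 ]
```

Travel is about 105 mm. To be sure it is against the stop, I'll press again harder and pull once more.

play_rows(increments="-0.3 -0.15 -1 0 0; -0.42 -0.15 -2 0 0; -0.42 -0.15 -2.7 0 0; -0.42 -0.15 -2.9 0 0; -0.42 -0.15 -2.94 0 0; -0.42 -0.15 -2.96 0 0; -0.42 -0.15 -2.985 0 0; -0.42 -0.15 -2.985 0 0")

```text
clock: 28.9
eef_pos: [0.4217, -0.2036, 0.1592]
tool_rot: [3.141, -0.001, -0.268]
wrist_force: [-0.1, -0.4, -0.5]
finger_gap: -0.0004
gripper_force: 0.0
```

play_rows(increments="0 0 -0.01 0 0; 0 0 -0.01 0 0; 0 0 -0.01 0 0; -0.02 0.005 -0.01 0 0; -0.05 0.012 -0.01 0 0; -0.08 0.02 -0.01 0 0; -0.11 0.027 -0.01 0 0; -0.14 0.035 -0.01 0 0")

```text
clock: 29.7
eef_pos: [0.4148, -0.202, 0.1586]
tool_rot: [3.141, -0.002, -0.268]
wrist_force: [4.2, -1.1, 5.7]
finger_gap: 0.0001
gripper_force: 2.8
```

play_rows(increments="0 0 -0.02 0 0; 0 0 -0.03 0 0; 0 0 -0.03 0 0; -0.05 0.012 -0.03 0 0; -0.1 0.025 -0.03 0 0; -0.15 0.037 -0.03 0 0; -0.2 0.05 -0.03 0 0; -0.25 0.062 -0.03 0 0")

```text
clock: 30.5
eef_pos: [0.4032, -0.1993, 0.1585]
tool_rot: [3.141, -0.006, -0.268]
wrist_force: [10.0, -2.6, 14.1]
finger_gap: 0.0002
gripper_force: 6.7
```

play_rows(increments="0 0 0.3 0 0; 0 0 1 0 0; 0 0 2 0 0; 0.5 0 2.9 0 0; 0.98 0 2.97 0 0; 0.98 0 2.97 0 0; 0.98 0 2.97 0 0; 0.98 0 2.97 0 0")

```text
clock: 31.3
eef_pos: [0.4502, -0.1985, 0.3041]
tool_rot: [-3.141, 0.001, -0.268]
wrist_force: [-0.0, -0.1, -0.7]
finger_gap: -0.0001
gripper_force: 0.0
```

```bash
python3 - <<'E'
from h import *
s=get_state();print(s['clock'],s['eef_pos'].round(4),s['wrist_force'].round(1))
w=snap('wrist','w11')
A=load('w10');g=cv2.cvtColor(w['image'],6);ga=cv2.cvtColor(A['image'],6)
T=ga[180:220,310:375];r=cv2.matchTemplate(g,T,cv2.TM_CCOEFF_NORMED);_,v,_,l=cv2.minMaxLoc(r)
print(v,l,'patch',atz(A,(340,198.3),.086),atz(w,(l[0]+30,l[1]+18.3),.086))
# mirror mount/torch unmoved: match in scene
b=snap('scene','s11')
o=load('w1')
E
```

```text
31.3 [ 0.4502 -0.1985  0.3041] [-0.  -0.1 -0.7]
0.9777763485908508 (310, 189) patch [ 0.41767081 -0.20380102  0.086     ] [ 0.41777211 -0.20411102  0.086     ]
```

The cover did not move under a 10 N pull, ten times the groove's resistance, so it is against its stop. The arm is clear, so I'm handing in.

```bash
python3 -c "
from workcell import *
print(hand_in())"
```

```text
the job is handed in; nothing more can be done
None
```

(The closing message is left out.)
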